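# Shut the pull tester's guard and reset its interlock from the handset

## Robot

A 6-joint arm with a two-finger parallel gripper is mounted at the origin on the work surface. World frame = base frame: x ahead of the robot, y to its left, z up, the work surface at z = 0. Lengths are in m, angles in rad, forces in N, time in s.
With the tool pointing down it reaches from about 0.35 to 0.85 m from the base axis. Payload 8.1 kg.
Tool frame: the origin (TCP) lies at the very end of the fingers, on their centre line; the grasp point (between the pads) lies 19 mm behind it; z points along the fingers, y is the line along which they close (so a half turn about z gives the same grasp; the last joint's range is limited). The gripper opens to 93 mm and grips with 3 to 60 N. Pads are 15 mm wide; open, the fingers measure 128 mm over their backs; the gripper's body (75 mm by 188 mm) begins 65 mm behind the grasp point.
Start: joints at [1.194, 0.13, 1.488, -0, 1.523, -0.085], TCP at [0.173, 0.575, 0.219] pointing down, gripper open.
Joint ranges: [-2.96, 2.96], [-0.89, 2.26], [0.02, 2.5], [-1.34, 4.48], [0, 2.73], [-2.66, 2.66]. Speed limits (rad/s): [2.39, 2.39, 2.79, 3.14, 3.14, 3.14].

## Interface

Orientations are given as a rotation vector (axis times angle).
In Python, from plant import robot gives the robot as it stands. The module is installed in compiled form; this text tells all that it offers.
- The arm moves only by the tool play_rows, never from a script. Its argument "increments" is text: rows parted by semicolons, each of 5 numbers parted by spaces: the shift along the tool's x, y, z in mm, then the turn about the tool's z in degrees, then the closure, from -1 (fully open) to 1 (shut). In form: dx dy dz yaw claw; .... A call has 1 to 20 rows; each row is the pose to reach, as a shift and turn from the pose commanded when the call began, along the tool's axes at that moment; what a row does not reach only later rows make up. A row lasts 1/10 s, in which the tool goes at most 50 mm and 8.59 degrees, less where a joint would pass 70% of its speed; a pose out of reach is approached as far as the arm can. A call with a gripper value outside its range is refused whole. The fingers move at their own pace and stop on an object; "force" is the grip in N (left out, the last holds). Time passes only in rows, so rows that repeat a pose let the fingers close. It gives the time, the measured TCP pose, the force, the opening and the grip force at its end, in the units of the state.
- robot.read_state(): the state, without advancing time (a new reading comes with each control period).
- robot.read_camera(name): name is "scene" or "top"; returns the picture (384x512x3 uint8, blue, green, red); there is no depth.
- robot.calibration(name): a dict with "vertical_fov" (degrees; the focal length in pixels is half the picture's height over the tangent of half this angle, whatever the lens; pixels are square), "cx", "cy" (the principal point, pixels), "rvec" (rotation vector, rad) and "tvec" (3), from world to camera coordinates, as OpenCV has them. Camera axes: x right, y down, z forward; pixel columns grow to the right and rows downward; lengths in m; the calibration is good to about 2 mm. A picture is of the moment at which its call begins. calibration takes no time and is no camera call.
- robot.close_job(): hands the job in; it is judged then, once.
Trained networks look in the newest picture that a camera, given by its name, has taken for a name from the list of things; names that differ only in an ending like _2 or _b are one class to them, and where a whole thing is asked for, a point or a joint stands for the part that bears it (a point fixed in the world has none). Each returns a list of dicts, best first, with "conf" (0 to 1); they miss things now and then, are a little off and sometimes report something else, mostly with a low value. They report only what shows in the picture. A call takes as long as a camera call. They do not tell look-alikes from the thing itself.
- robot.recognise(camera, query): "centre" ([x, y, z] in m, in world coordinates, good to about 4 mm: the middle of the surface that is visible of it).
- robot.regions_of(camera, query): "pixels" (384x512 bool, what is visible of it).
- robot.landmark_of(camera, query): "centre" ([x, y, z] in m, in world coordinates, good to about 4 mm: a listed point, or the origin of a listed thing).
The state is a dict: "t": time; "q": joint angles; "dq": joint speeds; "joint_torque": joint torques, N m; "tool_pos": TCP position; "orientation": TCP orientation; "force": force on the tool from outside, world axes, zero at the start; "wrist_torque": the same for the moment, N m; "opening": finger opening in m; "gripper_force": force on a finger pad.
Only numpy, scipy, OpenCV 4.12 (cv2) and the standard library are available. Lean on these libraries where they do the work, as an engineer would, in place of code of your own. Each camera call takes 0.05 s, during which the arm holds its last target. There are 200 camera calls.

## Task

Push the pull tester's clear guard by its yellow bar until it is fully shut over the grips, then reset the guard interlock on the handset: with a fingertip on each of the two blue jog keys, press both right down together, keep them down for at least two seconds, and let both come up again. Never press one jog key on its own (that would drive the grips) and do not press the red stop key between them. Leave the handset lying where it is, do not pick it up, and do not disturb the other things on the bench.

Things in the scene. Friction and masses are not known exactly. Their poses are not given: they have to be found in the camera images.
- tester: Horizontal pull tester fixed to the bench: dark base 170 x 380 mm, top of the base 55 mm above the bench, its long side along its own y. Origin: centre of the underside, on the bench; z up. At its -y end the white load-cell head, at its +y end the white drive housing (both 110 mm wide or less, tops 125 mm above the bench); the two steel grips with a yellow test bar stand between them.
- guard (a joint): Travel (m) of the clear plastic guard along the tester's y axis: 0 = fully shut over the grips, against its stop; it grows, up to 0.135, as the guard slides in the tester's +y direction over the drive housing. It starts 80 to 130 mm open. Slides with about 2 N of friction and stays where it is left; weighs 0.6 kg. The guard is a sleeve 148 mm wide (tester x), 160 mm long (tester y), its flat top 160 mm above the bench, black edges.
- guard_bar (a point): Middle of the top edge of the outer (+y) face of the guard's yellow push bar; moves with the guard, axes as the tester's. The bar is 120 mm long along the tester's x, 12 mm thick, stands 25 mm up from the guard's top to 185 mm above the bench, and its +y face is flush with the guard's trailing end. Beside that face, on the +y side, the space is free down to the drive housing's top at 125 mm. Pushing the bar's +y face in the tester's -y direction shuts the guard.
- handset: Cordless hand controller lying loose on the bench, white casing 180 (its x) x 62 (its y) x 30 mm with a dark face, 0.4 kg. Origin: centre of the underside; x along its length, z up. On its centre line lie three keys: blue jog key at x = +28 mm, red stop key at x = 0, blue jog key at x = -28 mm; a small pale display near its +x end.
- key_out_top (a point): Centre of the top of the blue jog key at the handset's x = +28 mm: round, 22 mm across, white arrow; its top stands 39 mm above the bench (9 mm above the casing) when up. Moves with the key.
- key_in_top (a point): Centre of the top of the blue jog key at the handset's x = -28 mm; the same as the other jog key. The two centres are 56 mm apart.
- key_stop_top (a point): Centre of the top of the red stop key, midway between the jog keys: round, 15 mm across, its top 33.5 mm above the bench (3.5 mm above the casing), 5.5 mm lower than the jog keys' tops.
- key_out (a joint): How far that jog key is pressed down (m): 0 up, 0.005 fully down. Sprung: about 1 N starts it, 3.5 N takes it fully down; it comes up when let go.
- key_in (a joint): The same for the other jog key.
- key_stop (a joint): How far the red stop key is pressed (m): 0 up, 0.003 fully down; about 3 N takes it fully down.
- weight: Steel calibration weight with a knob, 44 mm across, 63 mm tall, 0.5 kg, loose, standing beyond the handset's +x end. Origin: centre of the underside.
- wrench: Steel wrench about 150 mm long lying loose on the bench near the robot's left. Origin: underside, near its middle.
- basket: Small pink plastic basket 110 x 80 x 45 mm, open, 0.35 kg, loose, near the robot's right. Origin: centre of the underside.
- spare_grip: Spare steel specimen grip, 36 x 40 mm block with a dark wheel on one side, 66 mm tall with its stud, 0.35 kg, standing loose beside the tester's far (+x) side. Origin: centre of the underside.
Things that resemble listed ones, but are neither listed nor needed, are in the scene too. Of the things that look like the handset, take the one that is nearest to the robot's base at the start.

How it is judged:
By the outcome, as a careful person would: the job done as asked, in the order asked, and still so for the second after the job is handed in, with the robot touching nothing.
It also fails if it takes over 61 s, if anything falls off the work surface, if the arm or the gripper's body presses on something with over 40 N, if the wrist force passes 120 N, or if a joint passes its speed limit or range.

## Working session

There is one attempt and no reset: what is moved stays moved. The work goes in short steps, Python scripts to look and compute and a tool call to move; the robot and the scene stay as the last step left them, time stands still between calls to the robot, and variables do not carry over. Pictures are saved under pics/ and viewed, at most 10 in all, crops included, and the job is handed in when it is done.

Besides the shell and the picture viewer there is one more tool, called after "Call:" as name(argument=value, ...) on one line, values as JSON. play_rows: Moves the arm, as the interface text tells. Its arguments: {"type":"object","properties":{"increments":{"type":"string"},"force":{"type":"number"}},"required":["increments"]}

```bash
mkdir -p pics
cat > h.py <<'E'
import numpy as np,cv2
from plant import robot
def cal(n):
    c=robot.calibration(n);f=192/np.tan(np.radians(c["vertical_fov"])/2)
    K=np.array([[f,0,c["cx"]],[0,f,c["cy"]],[0,0,1]]);return K,np.array(c["rvec"],float),np.array(c["tvec"],float)
def px(n,p):
    K,r,t=cal(n);return cv2.projectPoints(np.array(p,float).reshape(-1,1,3),r,t,K,None)[0].reshape(-1,2)
def ray(n,uv,z):
    K,r,t=cal(n);R=cv2.Rodrigues(r)[0];o=-R.T@t;d=R.T@np.linalg.inv(K)@[uv[0],uv[1],1];return o+d*(z-o[2])/d[2]
E
python3 - <<'E'
from h import *
ims={n:robot.read_camera(n) for n in("scene","top")}
cv2.imwrite("pics/a.png",ims["scene"]);cv2.imwrite("pics/b.png",ims["top"])
for n in ims:
  print(n,cal(n)[1:],robot.calibration(n).keys())
  for q in("tester","guard_bar","handset","key_out_top","key_in_top","key_stop_top","weight","spare_grip","basket","wrench"):
    for d in robot.landmark_of(n,q)[:4]:print(n,q,round(d["conf"],2),np.round(d["centre"],3),px(n,d["centre"])[0].round())
s=robot.read_state();print(s["tool_pos"],s["orientation"],s["t"])
E
```

```text
scene (array([ 0.72658052,  2.90140404, -0.61184993]), array([ 0.47706352, -0.19943489,  1.31712321])) dict_keys(['vertical_fov', 'cx', 'cy', 'rvec', 'tvec'])
scene guard_bar 0.81 [ 0.56  -0.104  0.184] [229. 150.]
scene guard_bar 0.55 [ 0.304  0.33  -0.004] [386. 265.]
scene handset 0.8 [ 0.823  0.258 -0.   ] [206. 334.]
scene handset 0.79 [0.582 0.33  0.001] [300. 314.]
scene handset 0.56 [0.559 0.156 0.002] [276. 253.]
scene handset 0.55 [ 0.819 -0.005 -0.   ] [168. 247.]
scene key_out_top 0.64 [0.576 0.352 0.04 ] [308. 319.]
scene key_out_top 0.6 [0.794 0.248 0.035] [213. 323.]
scene key_out_top 0.54 [0.808 0.025 0.037] [173. 250.]
scene key_out_top 0.5 [0.587 0.155 0.035] [267. 254.]
scene key_in_top 0.67 [ 0.651 -0.323 -0.   ] [177. 137.]
scene key_in_top 0.44 [0.848 0.264 0.042] [196. 340.]
scene key_in_top 0.42 [0.527 0.16  0.04 ] [287. 245.]
scene key_in_top 0.39 [ 0.829 -0.027  0.037] [158. 238.]
scene key_stop_top 0.52 [ 0.817 -0.003  0.04 ] [166. 243.]
scene key_stop_top 0.44 [0.583 0.329 0.032] [301. 312.]
scene key_stop_top 0.39 [0.822 0.256 0.033] [204. 332.]
scene key
[... 954 characters left out ...]
.63 [0.595 0.299 0.043] [154. 187.]
top key_in_top 0.62 [0.531 0.162 0.039] [200. 208.]
top key_in_top 0.45 [ 0.832 -0.032  0.043] [264. 107.]
top key_in_top 0.37 [0.845 0.267 0.041] [165. 105.]
top key_stop_top 0.58 [0.559 0.162 0.036] [201. 199.]
top key_stop_top 0.46 [0.583 0.326 0.032] [145. 192.]
top weight 0.52 [0.694 0.13  0.   ] [212. 156.]
top spare_grip 0.85 [ 0.651 -0.322  0.002] [360. 166.]
top spare_grip 0.52 [0.585 0.159 0.038] [201. 190.]
top spare_grip 0.36 [0.303 0.33  0.   ] [146. 287.]
top basket 0.89 [ 0.3   -0.302  0.002] [360. 283.]
top wrench 0.61 [ 0.3    0.328 -0.   ] [147. 288.]
[0.17257743 0.57463198 0.21860908] [ 4.56728599e-01  3.10821165e+00 -8.33490446e-05] 1.1
```

Run:
```python
import cv2,numpy as np
a=cv2.imread("pics/b.png");cv2.imwrite("pics/c.png",cv2.resize(a[60:320,90:440],None,fx=2.28,fy=2.28,interpolation=3))
a=cv2.imread("pics/a.png");cv2.imwrite("pics/d.png",cv2.resize(a,None,fx=1.56,fy=1.56,interpolation=3))
```

```text
(no output)
```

View pics/c.png

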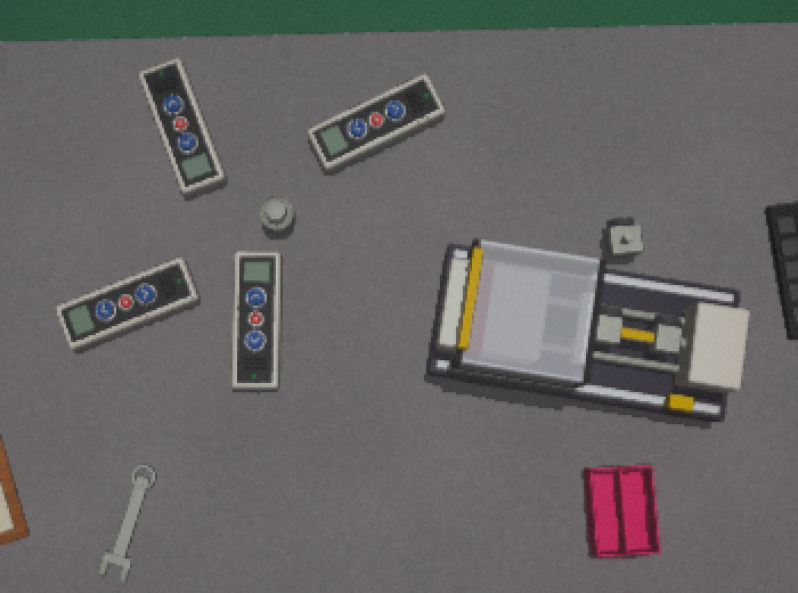

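View pics/d.png

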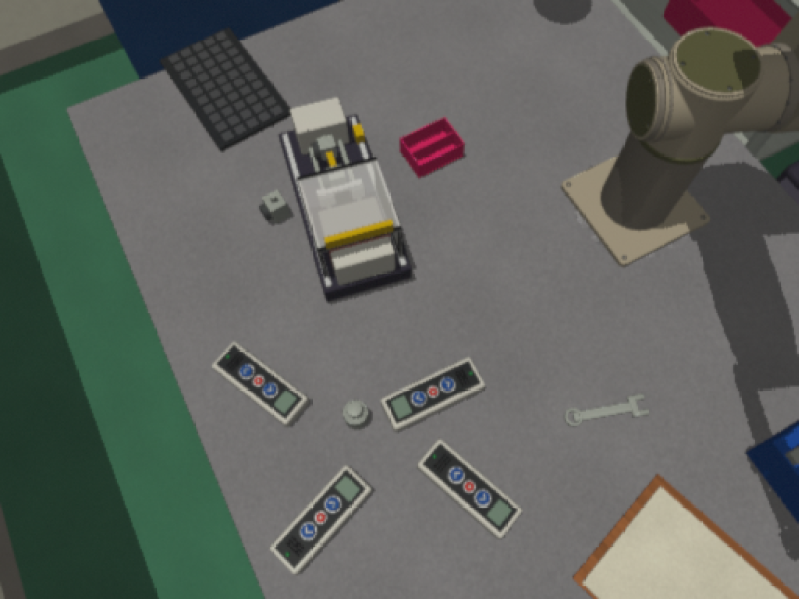

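Scene: four handset look-alikes in the top view at (204,200), (146,193), (253,115) and (171,116). The first is nearest the base (r≈0.58 against 0.67 or more) and has the weight (212,156) beyond its display end, so I choose that one. The guard bar is at (293,189) in the top view. Next I measure the bar and keys precisely from colour.

Run:
```python
from h import *
t=cv2.imread("pics/b.png");s=cv2.imread("pics/a.png")
hb=cv2.cvtColor(t,40);hs=cv2.cvtColor(s,40)
def blobs(h,lo,hi,box,mn):
    m=cv2.inRange(h,lo,hi);k=np.zeros_like(m);u0,v0,u1,v1=box;k[v0:v1,u0:u1]=m[v0:v1,u0:u1]
    n,l,st,c=cv2.connectedComponentsWithStats(k);return [(st[i],c[i],np.argwhere(l==i)[:,::-1]) for i in range(1,n) if st[i][4]>=mn]
for n,h,bx,by in(("top",hb,(185,165,225,235),(270,160,315,225)),("scene",hs,(240,225,320,280),(200,130,260,165))):
  for st,c,p in blobs(h,(100,90,60),(130,255,255),bx,8):
    q=p.min(0)*.5+p.max(0)*.5;print(n,"blue",st,c.round(1),ray(n,c,.039).round(4),ray(n,q,.039).round(4))
  for st,c,p in blobs(h,(18,120,80),(35,255,255),by,20):
    r=cv2.boxPoints(cv2.minAreaRect(p.astype(np.float32)))
    print(n,"bar",st,[(x.round(1),ray(n,x,.185).round(4)[:2]) for x in r])
u=px("top",[.56,.157,.03])[0].astype(int);print(u)
c1=t[150:250,150:250];c2=t[150:250,260:360];c3=s[225:285,235:325]
cv2.imwrite("pics/e.png",np.hstack([cv2.resize(c1,(400,400),interpolation=2),cv2.resize(c2,(400,400),interpolation=2)]))
```

```text
top blue [199 187   7   7  33] [201.7 190. ] [0.5841 0.1576 0.039 ] [0.5842 0.1568 0.039 ]
top blue [198 205   7   8  32] [201.2 208.7] [0.5288 0.1595 0.039 ] [0.5293 0.1602 0.039 ]
top bar [291 168  11  45 213] [(array([290.1, 211.9], dtype=float32), array([ 0.4997, -0.0913])), (array([296.9, 167.7], dtype=float32), array([ 0.6178, -0.1133])), (array([301.6, 168.4], dtype=float32), array([ 0.6156, -0.1257])), (array([294.8, 212.6], dtype=float32), array([ 0.4976, -0.1035]))]
scene blue [283 242   8   8  36] [286.4 245.6] [0.5287 0.1595 0.039 ] [0.5284 0.1593 0.039 ]
scene blue [265 251   7   8  31] [268.  254.7] [0.5851 0.1581 0.039 ] [0.5849 0.1576 0.039 ]
scene bar [208 141  44  18 313] [(array([207.2, 152. ], dtype=float32), array([ 0.6145, -0.1245])), (array([250.5, 140. ], dtype=float32), array([ 0.4981, -0.1027])), (array([252.5, 147.5], dtype=float32), array([ 0.5039, -0.0802])), (array([209.2, 159.4], dtype=float32), array([ 0.6192, -0.1021]))]
[202 198]
```

View pics/e.png

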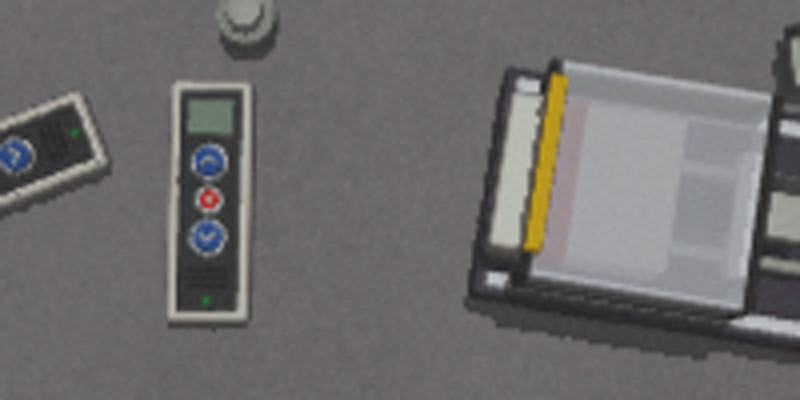

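Only the chosen handset has the weight beyond its +x end, and its keys come out 56 mm apart, as given. The bar's outer face is centred at (0.559, -0.102), turned -10.5°. I close the fingers and move to a point in front of the bar, high.

Call:
play_rows(increments="-560 -497 0 84 1;-560 -497 0 84 1;-560 -497 0 84 1;-560 -497 0 84 1;-560 -497 0 84 1;-560 -497 0 84 1;-560 -497 0 84 1;-560 -497 0 84 1;-560 -497 0 84 1;-560 -497 0 84 1;-560 -497 0 84 1;-560 -497 0 84 1;-560 -497 0 84 1;-560 -497 0 84 1;-560 -497 0 84 1;-560 -497 0 84 1;-560 -497 0 84 1;-560 -497 0 84 1;-560 -497 0 84 1;-560 -497 0 84 1", force=20)

```text
t: 3.1
tool_pos: [0.5658, -0.0612, 0.2191]
orientation: [2.417, 2.006, 0.001]
force: [-0.0, 0.2, 0.1]
opening: 0.0004
gripper_force: 0.0
```

Call:
play_rows(increments="0 0 30 0 1;0 0 57 0 1;0 0 57 0 1;-10 0 57 0 1;-18 0 57 0 1;-22 0 57 0 1;-26 0 57 0 1;-30 0 57 0 1;-34 0 57 0 1;-40 0 57 0 1;-47 0 57 0 1;-54 0 57 0 1;-61 0 57 0 1;-68 0 57 0 1;-75 0 57 0 1;-82 0 57 0 1;-88 0 57 0 1;-92 0 57 0 1;-95 0 57 0 1;-95 0 57 0 1")

```text
t: 5.1
tool_pos: [0.5479, -0.1563, 0.1614]
orientation: [-2.42, -2.004, 0.001]
force: [-0.3, -0.1, 0.4]
opening: 0.0004
gripper_force: 0.0
```

Run:
```python
from h import *
a=robot.read_camera("top");b=robot.read_camera("scene")
cv2.imwrite("pics/f.png",np.hstack([cv2.resize(a[130:260,250:400],(400,347),interpolation=2),cv2.resize(b[60:210,160:290],(400,347),interpolation=2)]))
for n in("top","scene"):
  for q in("guard_bar","tester"):print(n,q,[(round(d["conf"],2),np.round(d["centre"],3)) for d in robot.landmark_of(n,q)[:2]])
```

```text
top guard_bar [(0.82, array([ 0.543, -0.165,  0.185]))]
top tester []
scene guard_bar [(0.64, array([ 0.548, -0.167,  0.186]))]
scene tester [(0.56, array([ 0.529, -0.265, -0.001]))]
```

View pics/f.png

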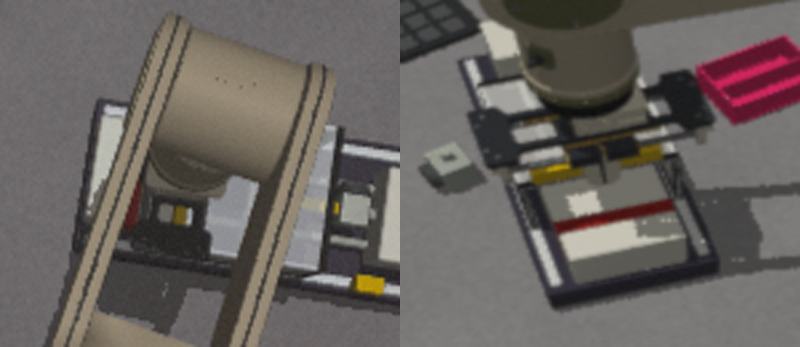

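The guard follows: bar face now at y≈-0.166, fingers flush against it, gap to the stop lug about 30 mm. I keep pushing, slower.

Call:
play_rows(increments="-4 0 0 0 1;-8 0 0 0 1;-12 0 0 0 1;-15 0 0 0 1;-17 0 0 0 1;-18 0 0 0 1;-19 0 0 0 1;-20 0 0 0 1;-20 0 0 0 1")

```text
t: 6.3
tool_pos: [0.5444, -0.1756, 0.1615]
orientation: [-2.419, -2.004, 0.0]
force: [-0.7, 1.4, -1.1]
opening: 0.0007
gripper_force: 0.6
```

Call:
play_rows(increments="-1 0 0 0 1;-2 0 0 0 1;-3 0 0 0 1;-4 0 0 0 1;-4 0 0 0 1")

```text
t: 6.8
tool_pos: [0.5438, -0.1796, 0.1617]
orientation: [2.419, 2.004, -0.0]
force: [-0.5, 0.4, -0.6]
opening: 0.0005
gripper_force: 0.7
```

Call:
play_rows(increments="-1 0 0 0 1;-2 0 0 0 1;-3 0 0 0 1;-4 0 0 0 1;-4 0 0 0 1")

```text
t: 7.3
tool_pos: [0.5431, -0.1835, 0.1617]
orientation: [2.419, 2.004, -0.0]
force: [-0.6, 1.0, -0.1]
opening: -0.0
gripper_force: 0.6
```

Call:
play_rows(increments="-1 0 0 0 1;-2 0 0 0 1;-3 0 0 0 1;-4 0 0 0 1;-4 0 0 0 1")

```text
t: 7.8
tool_pos: [0.5423, -0.1875, 0.1617]
orientation: [2.419, 2.004, -0.0]
force: [0.2, 1.0, -0.2]
opening: 0.0006
gripper_force: 0.6
```

Call:
play_rows(increments="-1 0 0 0 1;-2 0 0 0 1;-3 0 0 0 1;-4 0 0 0 1;-4 0 0 0 1")

```text
t: 8.3
tool_pos: [0.5416, -0.1914, 0.1617]
orientation: [2.419, 2.004, -0.0]
force: [-0.3, 1.7, -0.8]
opening: 0.0003
gripper_force: 0.6
```

Call:
play_rows(increments="-1 0 0 0 1;-2 0 0 0 1;-3 0 0 0 1;-4 0 0 0 1;-4 0 0 0 1")

```text
t: 8.8
tool_pos: [0.5408, -0.1953, 0.1617]
orientation: [2.419, 2.004, -0.0]
force: [-0.5, 1.2, 0.9]
opening: 0.0006
gripper_force: 0.6
```

Call:
play_rows(increments="-1 0 0 0 1;-2 0 0 0 1;-3 0 0 0 1;-4 0 0 0 1;-4 0 0 0 1")

```text
t: 9.3
tool_pos: [0.5401, -0.1993, 0.1617]
orientation: [2.419, 2.004, -0.0]
force: [-1.1, 1.1, 0.2]
opening: 0.0002
gripper_force: 0.6
```

Call:
play_rows(increments="-1 0 0 0 1;-2 0 0 0 1;-3 0 0 0 1;-4 0 0 0 1;-4 0 0 0 1")

```text
t: 9.8
tool_pos: [0.5393, -0.2032, 0.1617]
orientation: [2.419, 2.004, -0.0]
force: [-0.2, 1.6, 0.8]
opening: 0.0007
gripper_force: 0.6
```

Call:
play_rows(increments="-1 0 0 0 1;-2 0 0 0 1;-3 0 0 0 1;-4 0 0 0 1;-4 0 0 0 1")

```text
t: 10.3
tool_pos: [0.5389, -0.205, 0.1617]
orientation: [-2.417, -2.004, -0.004]
force: [1.5, 11.0, 3.1]
opening: 0.0002
gripper_force: 5.3
```

Stop reached (11 N). I confirm with a little more push, then back off and look.

Call:
play_rows(increments="-1 0 0 0 1;-2 0 0 0 1;-2 0 0 0 1;-2 0 0 0 1")

```text
t: 10.7
tool_pos: [0.5389, -0.205, 0.1617]
orientation: [-2.414, -2.004, -0.007]
force: [1.4, 19.0, 5.0]
opening: 0.0007
gripper_force: 9.2
```

Call:
play_rows(increments="5 0 0 0 1;15 0 0 0 1;40 0 0 0 1;45 0 -15 0 1;45 0 -60 0 1;45 0 -60 0 1;90 0 -60 0 1;140 0 -60 0 0.1;190 0 -60 0 0.1;240 0 -60 0 0.1;280 0 -60 0 0.1;300 0 -60 0 0.1;300 0 -60 0 0.1;300 0 -60 0 0.1")

```text
t: 12.1
tool_pos: [0.5943, 0.0856, 0.2222]
orientation: [2.418, 2.005, 0.0]
force: [-0.4, -0.8, -0.1]
opening: 0.0415
gripper_force: 0.0
```

Run:
```python
from h import *
a=robot.read_camera("top");b=robot.read_camera("scene")
cv2.imwrite("pics/g.png",np.hstack([cv2.resize(a[130:260,250:400],(400,347),interpolation=2),cv2.resize(b[60:210,160:290],(400,347),interpolation=2)]))
for n in("top","scene"):
  for q in("guard_bar","key_out_top","key_in_top"):print(n,q,[(round(d["conf"],2),np.round(d["centre"],3)) for d in robot.landmark_of(n,q)[:4]])
s=robot.read_state();print(s["t"],s["q"],s["tool_pos"],s["orientation"],s["opening"])
```

```text
top guard_bar [(0.84, array([ 0.536, -0.213,  0.183]))]
top key_out_top [(0.61, array([0.809, 0.024, 0.041])), (0.6, array([0.573, 0.351, 0.041]))]
top key_in_top [(0.59, array([0.849, 0.264, 0.038])), (0.54, array([ 0.834, -0.033,  0.04 ])), (0.46, array([0.593, 0.296, 0.043])), (0.43, array([0.532, 0.163, 0.039]))]
scene guard_bar [(0.81, array([ 0.538, -0.215,  0.186]))]
scene key_out_top [(0.61, array([0.573, 0.355, 0.038])), (0.58, array([0.588, 0.155, 0.035])), (0.58, array([0.794, 0.247, 0.036])), (0.52, array([ 0.526, -0.267,  0.   ]))]
scene key_in_top [(0.63, array([0.527, 0.16 , 0.041])), (0.56, array([ 0.83 , -0.03 ,  0.038])), (0.45, array([0.847, 0.266, 0.039])), (0.42, array([0.592, 0.302, 0.035]))]
12.5 [ 5.70052725e-02  1.29288342e-01  1.48376446e+00 -4.04758650e-05
  1.52841093e+00  2.45222148e-01] [0.59405244 0.08516886 0.22173967] [2.42027401e+00 2.00279640e+00 1.25473346e-04] 0.04179811033488314
```

View pics/g.png

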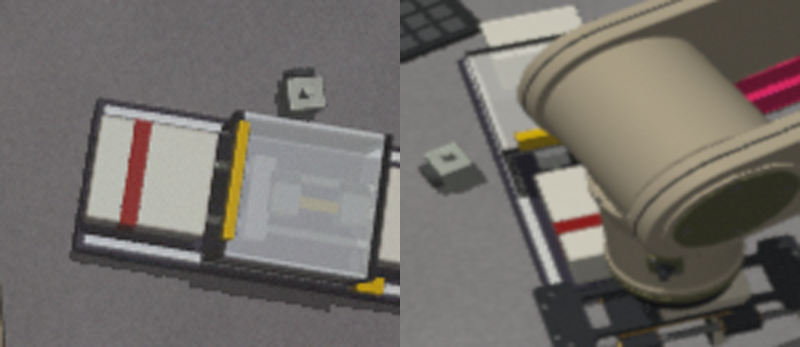

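The picture shows the guard over the grips with its front edge against the yellow lug, so it is shut. Now I position above the jog keys.

Call:
play_rows(increments="40 -30 0 -5 0.1;65 -50 0 -9 0.1;65 -50 40 -9 0.1;65 -50 80 -9 0.1;65 -50 115 -9 0.1;65 -50 140 -9 0.1;65 -50 155 -9 0.1;65 -50 160 -9 0.1;65 -50 160 -9 0.1;65 -50 160 -9 0.1")

```text
t: 13.5
tool_pos: [0.5583, 0.1592, 0.0634]
orientation: [2.254, 2.187, 0.003]
force: [0.1, 0.5, 0.7]
opening: 0.0418
gripper_force: 0.0
```

Run:
```python
from h import *
a=robot.read_camera("top");b=robot.read_camera("scene")
cv2.imwrite("pics/i.png",np.hstack([cv2.resize(a[160:240,160:240],(400,400),interpolation=2),cv2.resize(b[205:285,235:315],(400,400),interpolation=2)]))
s=robot.read_state();print(s["t"],s["tool_pos"],s["orientation"],s["opening"],s["force"])
h=cv2.cvtColor(b,40);m=cv2.inRange(h,(100,90,60),(130,255,255));n,l,st,c=cv2.connectedComponentsWithStats(m)
for i in range(1,n):
  if st[i][4]>8 and 250<c[i][0]<310 and 225<c[i][1]<285: print(st[i],c[i].round(1),ray("scene",c[i],.039).round(4))
```

```text
13.6 [0.55833799 0.1593351  0.06350642] [2.25335746 2.18673618 0.00389612] 0.04188931326245132 [ 0.52093162 -0.40044689  0.43799922]
[285 246   5   4   9] [287.2 247.8] [0.5298 0.1658 0.039 ]
```

View pics/i.png

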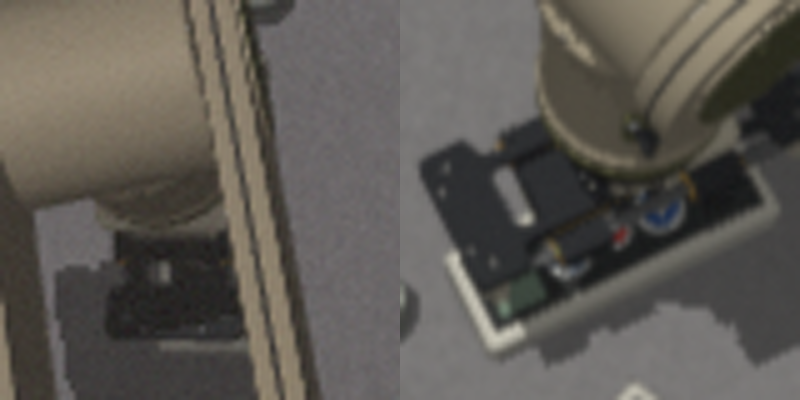

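Tips straddle the stop key and sit over both jog keys. Descend to just above, then check.

Call:
play_rows(increments="0 0 6 0 0.1;0 0 12 0 0.1;0 0 15 0 0.1;0 0 15 0 0.1;0 0 15 0 0.1;0 0 15 0 0.1")

```text
t: 14.2
tool_pos: [0.5571, 0.1591, 0.0468]
orientation: [2.254, 2.188, 0.0]
force: [0.7, -0.1, -0.1]
opening: 0.0418
gripper_force: 0.0
```

Run:
```python
from h import *
b=robot.read_camera("scene")
s=robot.read_state();print(s["t"],s["tool_pos"],s["orientation"],s["opening"],s["force"])
R=cv2.Rodrigues(np.array(s["orientation"]))[0];print(R.round(4))
T=np.array(s["tool_pos"])
im=cv2.resize(b[205:285,235:315],(600,600),interpolation=2)
for sg in(1,-1):
  for o in(.021,.0385):
    u=px("scene",T+R@[0,sg*o,0])[0];cv2.circle(im,tuple(((u-[235,205])*7.5).astype(int)),3,(0,255,0),-1)
for k in([.5847,.1578,.039],[.5288,.1594,.039]):
    u=px("scene",k)[0];cv2.circle(im,tuple(((u-[235,205])*7.5).astype(int)),3,(255,0,255),-1)
cv2.imwrite("pics/j.png",im)
```

```text
14.25 [0.55717556 0.15911706 0.04684416] [2.25435503e+00 2.18772937e+00 4.55139189e-04] 0.041948124671871076 [-0.17340418  0.52039892 -0.09511211]
[[ 3.000e-02  9.996e-01  4.000e-04]
 [ 9.996e-01 -3.000e-02  1.000e-04]
 [ 1.000e-04  4.000e-04 -1.000e+00]]
```

View pics/j.png

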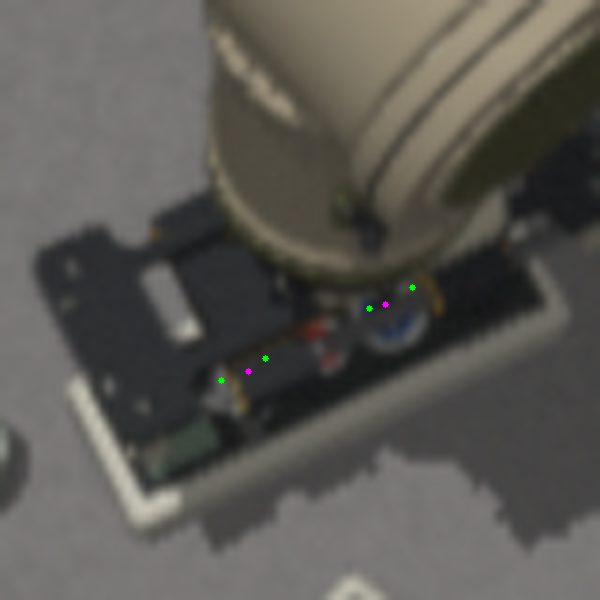

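Alignment is within 1 mm and level. Pressing now.

Call:
play_rows(increments="0 0 4 0 0.1;0 0 7 0 0.1;0 0 9 0 0.1;0 0 11 0 0.1;0 0 13 0 0.1;0 0 15 0 0.1;0 0 16 0 0.1;0 0 16 0 0.1;0 0 16 0 0.1")

```text
t: 15.15
tool_pos: [0.5572, 0.1591, 0.034]
orientation: [2.254, 2.188, -0.0]
force: [-15.9, -3.1, 31.9]
opening: 0.0419
gripper_force: 15.5
```

Call:
play_rows(increments="0 0 -1 0 0.1;0 0 -1 0 0.1;0 0 -1 0 0.1;0 0 -1 0 0.1;0 0 -1 0 0.1;0 0 -1 0 0.1;0 0 -1 0 0.1;0 0 -1 0 0.1;0 0 -1 0 0.1;0 0 -1 0 0.1;0 0 -1 0 0.1;0 0 -1 0 0.1;0 0 -1 0 0.1;0 0 -1 0 0.1;0 0 -1 0 0.1;0 0 -1 0 0.1;0 0 -1 0 0.1;0 0 -1 0 0.1;0 0 -1 0 0.1;0 0 -1 0 0.1")

```text
t: 17.15
tool_pos: [0.5572, 0.1591, 0.0341]
orientation: [2.254, 2.188, -0.0]
force: [-11.4, -2.9, 23.1]
opening: 0.0417
gripper_force: 11.6
```

Call:
play_rows(increments="0 0 0 0 0.1;0 0 0 0 0.1;0 0 0 0 0.1;0 0 0 0 0.1;0 0 0 0 0.1;0 0 0 0 0.1;0 0 0 0 0.1;0 0 0 0 0.1;0 0 0 0 0.1;0 0 0 0 0.1")

```text
t: 18.15
tool_pos: [0.5571, 0.1592, 0.0341]
orientation: [2.254, 2.188, -0.0]
force: [-11.4, -2.7, 23.4]
opening: 0.042
gripper_force: 11.6
```

Call:
play_rows(increments="0 0 -4 0 0.1;0 0 -10 0 0.1;0 0 -20 0 0.1;0 0 -50 0 0.1;0 0 -90 0 0.1;0 0 -140 0 0.1;0 0 -190 0 0.1;0 0 -190 0 0.1;0 200 -190 0 0.1;100 200 -190 0 0.1;200 200 -190 0 0.1;250 0 -190 0 0.1;300 -150 -190 0 0.1;300 -150 -190 0 0.1;300 -150 -190 0 0.1;300 -150 -190 0 0.1;300 -150 -190 0 0.1")

```text
t: 19.85
tool_pos: [0.4571, 0.4289, 0.2216]
orientation: [-2.255, -2.188, -0.0]
force: [-0.1, 0.6, 0.4]
opening: 0.0422
gripper_force: 0.0
```

Run:
```python
from h import *
a=robot.read_camera("top");b=robot.read_camera("scene")
cv2.imwrite("pics/k.png",np.hstack([cv2.resize(a[110:310,130:380],(400,320),interpolation=2),cv2.resize(b[60:300,150:400],(400,320),interpolation=2)]))
for n in("top","scene"):
  for q in("guard_bar","handset","weight"):print(n,q,[(round(d["conf"],2),np.round(d["centre"],3)) for d in robot.landmark_of(n,q)[:4]])
s=robot.read_state();print(s["t"],s["tool_pos"],s["force"])
```

```text
top guard_bar [(0.58, array([ 0.536, -0.213,  0.184])), (0.28, array([ 0.65 , -0.323,  0.001]))]
top handset [(0.93, array([ 0.825,  0.256, -0.002])), (0.92, array([ 0.559,  0.153, -0.003])), (0.87, array([ 0.818, -0.001, -0.001])), (0.6, array([ 0.58 ,  0.33 , -0.004]))]
top weight [(0.53, array([ 0.692,  0.133, -0.002]))]
scene guard_bar [(0.85, array([ 0.538, -0.212,  0.185]))]
scene handset [(0.9, array([ 0.584,  0.329, -0.001])), (0.86, array([ 0.817, -0.007, -0.002])), (0.74, array([0.558, 0.16 , 0.003])), (0.67, array([0.822, 0.256, 0.002]))]
scene weight [(0.57, array([ 0.693,  0.129, -0.002])), (0.52, array([ 0.652, -0.323, -0.   ]))]
20.25 [0.45998186 0.42688175 0.2214839 ] [-0.16589326  0.25237817 -0.69684454]
```

View pics/k.png

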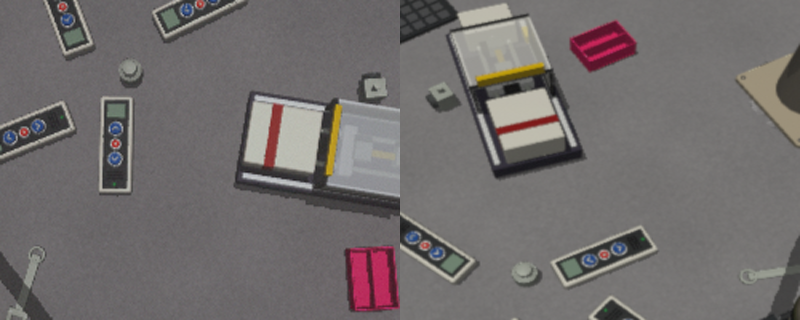

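The guard is shut, the handset and everything else are where they were, and the arm is clear.

```bash
python3 -c "
from plant import robot
print(robot.close_job())"
```

```text
the job is handed in; nothing more can be done
None
```

The guard is pushed shut against its stop, and both jog keys were pressed right down together for about 3 s and then released; the handset and the other things I checked are where they were, and the job is handed in.

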